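Rack the wide bearing cap behind its drop catch

TASK

Put the wide bearing cap away in the grey cap rack: set it in the open mouth, slide it straight in along the lane so that its own ear lifts the hinged catch, and on until the catch has dropped behind it, then let go. The cap must end flat and square on the rack's floor; do not touch the catch with the gripper, and leave the narrower cap where it lies.

Things in the scene. Friction and masses are not known exactly. Their poses are not given: they have to be found in the camera images.
- cap_mid (a point): Centre (30 mm above the underside) of the wide bearing cap: loose aluminium casting, 0.45 kg, 40 mm thick (x) by 160 wide (y) by 60 tall (z up), same either way round. Two flat ears 18 mm tall reach to y = +-80; a middle hump 44 mm wide (y) rises to 60 and is the place to grip, best closing along x on its 40 mm. Notch below, 32 mm wide, 18 tall.
- rack: Grey steel cap rack, fixed, yaw varies. Origin on the bench top, on the lane's centre line below the catch's pin; +x inwards along the lane, z up. Floor 8 mm thick, x = -75 to 150. Walls (inner faces y = +-88, 38 mm tall) from x = 0; flares (26 mm tall) open to +-105 at x = -70. A cap can be lowered from above into the mouth with its middle at x = -47.
- rack_seat (a point): Where the racked cap's middle belongs: rack x = 110, y = 0, 38 mm above the bench (cap lying on the floor), axes as the rack. About 12 mm play either way along x, to the catch and to two end stops (x = 142, 28 mm tall, at |y| 55 to 89). Lips over the ears here (x = 84 to 150, |y| above 72, underside 36, top 40 mm over the bench) bar entry from above.
- catch (a joint): Steel catch arm, 16 mm wide (rack y = 66 to 82), 80 long, pin at rack x = 0, 54 mm over the bench, on a post (y = 95 to 106, 62 tall). It slants inwards and down, tip at x = 74 just above the floor. Rad: 0 = down (start; own weight, no spring), up to 1.2. An ear sliding in lifts it about 0.2 and it rides on the ear; it drops once the ear's rear is past x = 85.
- small_cap_mid (a point): Centre (30 mm above the underside) of the narrower cap, a bystander: same shape, thickness and height, but only 100 mm wide along its y. Loose on the bench; the two caps may lie in either order.
Things that resemble listed ones, but are neither listed nor needed, are in the scene too. Leave any yellow look-alike of the part that bears cap_mid alone.

How it is judged:
By the outcome, as a careful person would: the job done as asked, in the order asked, and still so for the second after the job is handed in, with the robot touching nothing.
It also fails if it takes over 42 s, if anything falls off the work surface, if the arm or the gripper's body presses on something with over 40 N, if the wrist force passes 120 N, or if a joint passes its speed limit or range.

ROBOT

A 7-joint arm with a two-finger parallel gripper is mounted at the origin on the work surface. World frame = base frame: x ahead of the robot, y to its left, z up, the work surface at z = 0. Lengths are in m, angles in rad, forces in N, time in s.
With the tool pointing down it reaches from about 0.425 to 0.875 m from the base axis. Payload 4.7 kg.
Tool frame: the origin (TCP) lies at the very end of the fingers, on their centre line; the grasp point (between the pads) lies 19 mm behind it; z points along the fingers, y is the line along which they close (so a half turn about z gives the same grasp; the last joint's range is limited). The gripper opens to 87 mm and grips with 3 to 60 N. Pads are 19 mm wide; open, the fingers measure 117 mm over their backs; the gripper's body (75 mm by 190 mm) begins 51 mm behind the grasp point.
Start: joints at [1.204, 0.321, -0.07, 1.45, 0.023, 1.371, -0.057], TCP at [0.242, -0.603, 0.223] pointing down, gripper open.
Joint ranges: [-2.86, 2.86], [-0.3, 2.09], [-1.38, 1.24], [0.06, 2.45], [-1.56, 4.7], [0.09, 2.05], [-2.69, 2.69]. Speed limits (rad/s): [2.57, 2.57, 3.14, 3.14, 3.14, 3.14, 3.14].

INTERFACE

Orientations are given as a rotation vector (axis times angle).
In Python, from bench import ctrl, imaging, ticket gives the robot as it stands.
- The arm moves only by the tool jog_arm, never from a script. Its argument "rows" is text: rows parted by semicolons, each of 7 numbers parted by spaces: the shift along the tool's x, y, z in cm, then the turn, a rotation vector about the tool's x, y, z in rad, then the closure, from -1 (fully open) to 1 (shut), so that 0 is half open. A call has 1 to 5 rows; each row shifts and turns the commanded pose from where the row before left it, along the tool's axes as they then stand; what a row does not reach is not made up. A row lasts 1/8 s, in which the tool goes at most 62.5 mm and 10.7 degrees, less where a joint would pass 70% of its speed; a pose out of reach is approached as far as the arm can. A call with a gripper value outside its range is refused whole. The fingers move at their own pace and stop on an object; "force" is the grip in N (left out, the last holds). Time passes only in rows, so rows that do not move let the fingers close. It gives the time, the measured TCP pose, the force, the opening and the grip force at its end, in the units of the state.
- ctrl.get_state(): the state, without advancing time (a new reading comes with each control period).
- imaging.get_image(name): name is "scene" or "top" or "wrist"; returns a dict with "img" (400x640x3 uint8, blue, green, red), "vertical_fov" (degrees; the focal length in pixels is half the picture's height over the tangent of half this angle, whatever the lens; pixels are square), "cx", "cy" (the principal point, pixels), "origin" and "orientation" of the camera in the world. Camera axes: x right, y down, z forward; pixel columns grow to the right and rows downward; lengths in m; the calibration is good to about 2 mm. The wrist camera is an equidistant fisheye: a pixel r from the principal point sees the ray r / f radians off the axis. A picture is of the moment at which its call begins. There is no depth.
- ticket.close_job(): hands the job in; it is judged then, once.
The state is a dict: "time": time; "joint_positions": joint angles; "qd": joint speeds; "joint_torque": joint torques, N m; "position": TCP position; "tool_rot": TCP orientation; "ft_force": force on the tool from outside, world axes, zero at the start; "torque": the same for the moment, N m; "grip_width": opening from 0.0 (shut) to 1.0 (fully open); "grip_force": force on a finger pad.
Only numpy, scipy, OpenCV 4.12 (cv2) and the standard library are available. Lean on these libraries where they do the work, as an engineer would, in place of code of your own. Each camera call takes 0.05 s, during which the arm holds its last target. There are 200 camera calls.

## Working session

There is one attempt and no reset: what is moved stays moved. The work goes in short steps, Python scripts to look and compute and a tool call to move; the robot and the scene stay as the last step left them, time stands still between calls to the robot, and variables do not carry over. Pictures are saved under pics/ and viewed, at most 10 in all, crops included, and the job is handed in when it is done.

Besides the shell and the picture viewer there is one more tool, called after "Request:" as name(argument=value, ...) on one line, values as JSON. jog_arm: Moves the arm, as the interface text tells. Its arguments: {"type":"object","properties":{"rows":{"type":"string"},"force":{"type":"number"}},"required":["rows"]}

```bash
mkdir -p pics && cat > h.py <<'E'
import numpy as np, cv2
from bench import ctrl, imaging, ticket
from scipy.spatial.transform import Rotation as R
def rot(o):
    o=np.array(o,float)
    if o.shape==(3,3): return o
    return R.from_rotvec(o).as_matrix() if o.size==3 else R.from_quat(o).as_matrix()
def ray(d,u,v,fish=False):
    f=200/np.tan(np.radians(d["vertical_fov"])/2)
    a=np.array([u-d["cx"],v-d["cy"]])
    if fish:
        r=np.hypot(*a); t=r/f; c=np.r_[a/max(r,1e-9)*np.sin(t),np.cos(t)]
    else: c=np.r_[a/f,1]
    return rot(d["orientation"])@c
def hit(d,u,v,z,fish=False):
    w=ray(d,u,v,fish); o=np.array(d["origin"]); return (o+w*(z-o[2])/w[2])
def proj(d,p,fish=False):
    f=200/np.tan(np.radians(d["vertical_fov"])/2)
    c=rot(d["orientation"]).T@(np.array(p)-np.array(d["origin"]))
    if fish:
        r=np.hypot(c[0],c[1]); k=f*np.arctan2(r,c[2])/max(r,1e-9)
        return np.array([d["cx"]+k*c[0],d["cy"]+k*c[1]])
    return np.array([d["cx"]+f*c[0]/c[2],d["cy"]+f*c[1]/c[2]])
E
python3 - <<'E'
from h import *
import pickle
for n in("top","scene"):
    d=imaging.get_image(n); pickle.dump(d,open(n+".pkl","wb"))
    cv2.imwrite(f"pics/{n}0.png",d["img"]); print(n,{k:v for k,v in d.items() if k!="img"})
s=ctrl.get_state(); print(s)
E
```

```text
top {'vertical_fov': 45.80930516883657, 'cx': 312.50943763309357, 'cy': 195.15272597518486, 'origin': array([0.2707883 , 0.24893601, 1.42924534]), 'orientation': array([-2.16967577,  2.11111134, -0.15307171])}
scene {'vertical_fov': 43.5770902246561, 'cx': 317.3409612694297, 'cy': 196.27500589472854, 'origin': array([1.23046054, 0.97309766, 0.72068857]), 'orientation': array([-0.99190588, -2.26229188,  1.26610799])}
{'time': 0.1, 'joint_positions': array([ 1.20414193,  0.32176847, -0.07012017,  1.45154151,  0.02261693,
        1.37083095, -0.05690694]), 'qd': array([-2.16845816e-04, -2.47339315e-03, -3.76174208e-04, -2.39184823e-03,
        9.45236842e-05,  2.81642408e-04, -5.51654511e-04]), 'joint_torque': array([ 2.24662331e-04, -4.92571557e+01, -4.05503707e-01, -3.13398421e+01,
       -6.42305939e-02,  3.95395956e-02,  7.04411991e-05]), 'position': array([ 0.24133601, -0.60299518,  0.22156423]), 'tool_rot': array([-3.08313973e+00, -5.94247217e-01,  6.75804115e-04]), 'ft_force': array([-0.41101489,  0.72414389,  0.21218837]), 'torque': array([ 0.08202296, -0.0313228 ,  0.01027344]), 'grip_force': 0.0, 'grip_width': 1.0001707937845403}
```

View pics/top0.png

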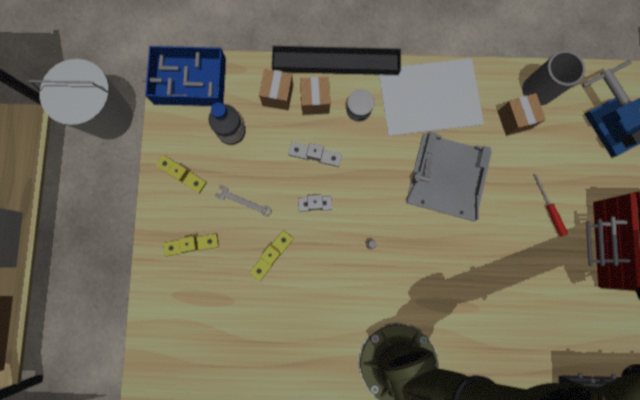

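View pics/scene0.png

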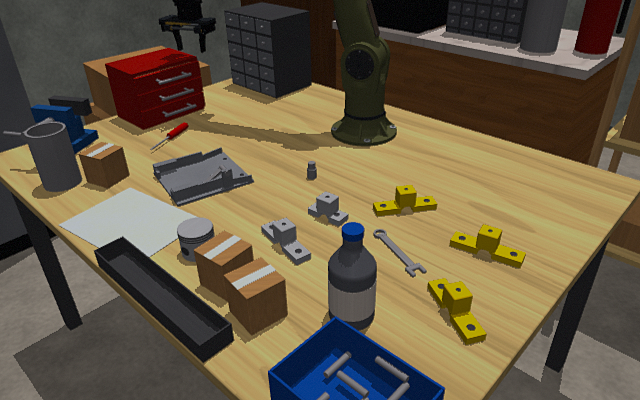

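The top view shows two grey caps, at (315,154), about 52 px wide, and at (315,202), about 34 px wide. There are also three yellow look-alikes, at (180,173), (190,244) and (271,255). The rack is at (450,175). The wider grey cap at (315,154) fits "wide bearing cap", so I'll confirm it in an enlarged crop.

```bash
python3 - <<'E'
from h import *
import pickle
d=pickle.load(open("top.pkl","rb"))
a=cv2.resize(d["img"][125:225,280:350],None,fx=5.5,fy=5.5,interpolation=cv2.INTER_CUBIC)
b=cv2.resize(d["img"][125:225,400:500],None,fx=5.5,fy=5.5,interpolation=cv2.INTER_CUBIC)
c=np.hstack([a,b])[:, :]; print(c.shape)
c=cv2.resize(c,(int(170*4.7),470)); cv2.imwrite("pics/crop.png",c)
for p in[(288,154),(341,157),(315,154),(298,202),(332,202)]: print(p,hit(d,*p,.018))
E
```

```text
(550, 935, 3)
(288, 154) [0.60834415 0.33986502 0.018     ]
(341, 157) [0.6032685  0.17783154 0.018     ]
(315, 154) [0.61053684 0.25738739 0.018     ]
(298, 202) [0.46123178 0.30453553 0.018     ]
(332, 202) [0.46400056 0.20228824 0.018     ]
```

View pics/crop.png

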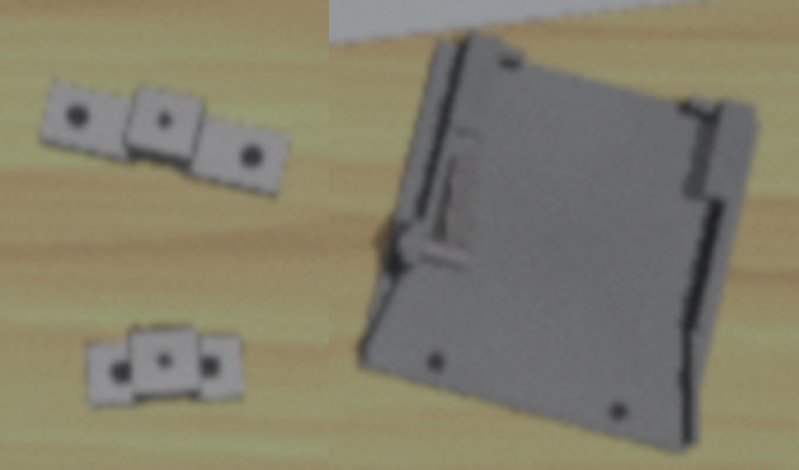

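```bash
python3 - <<'E'
from h import *
import pickle
d=pickle.load(open("top.pkl","rb"))
L=lambda X,Y:(280+X/4.7,125+Y/4.7); Rr=lambda X,Y:(400+(X-329)/4.7,125+Y/4.7)
c=np.array([hit(d,*L(*p),.018) for p in[(52,80),(290,133),(275,195),(40,140)]])
print(c.mean(0),np.linalg.norm(c[0]-c[1]),np.linalg.norm(c[1]-c[2]))
y=(c[0]+c[3]-c[1]-c[2]); print("cap yaw",np.arctan2(-y[0],y[1]))
f1,f2=hit(d,*Rr(360,362),.008),hit(d,*Rr(690,450),.008)
v=f1-f2; print("rack front",f1,f2,np.linalg.norm(v),"yaw",np.arctan2(-v[0],v[1]))
b1,b2=hit(d,*Rr(525,68),.008),hit(d,*Rr(690,110),.008); print("back",b1,b2,"yaw",np.arctan2(-(b1-b2)[0],(b1-b2)[1]))
# fit pose by points: front edge midpoint
from scipy.optimize import least_squares
yaw=np.arctan2(-v[0],v[1])
Rz=lambda a:np.array([[np.cos(a),-np.sin(a),0],[np.sin(a),np.cos(a),0],[0,0,1]])
m=(f1+f2)/2; o=m+Rz(yaw)@[.075,0,0]; o[2]=0; print("origin",o,"depth",((b1+b2)/2-m)@Rz(yaw)[:,0])
print("ctrl",rot(ctrl.get_state()["tool_rot"]))
E
```

```text
[0.61014254 0.25769238 0.018     ] 0.15901208522034654 0.042337109879018425
cap yaw -0.20321514704378799
rack front [ 0.47141569 -0.02371561  0.008     ] [ 0.4202898 -0.2344608  0.008    ] 0.2168579928221862 yaw -0.23799788955107487
back [ 0.6692938  -0.13231914  0.008     ] [ 0.6438146  -0.23980196  0.008     ] yaw -0.23275729625415306
origin [ 0.51873864 -0.14677001  0.        ] depth 0.2181938429937666
ctrl [[ 9.28363075e-01  3.71673843e-01 -7.45780096e-04]
 [ 3.71674578e-01 -9.28361710e-01  1.59485318e-03]
 [-9.95884761e-05 -1.75779030e-03 -9.99998450e-01]]
```

```bash
cat >> h.py <<'E'
def plan(pos,th,n,grip=-1,start=None):
    """rows to TCP pos, tool pointing down, finger closing line at world angle th"""
    s=ctrl.get_state(); p=np.array(s["position"]); A=rot(s["tool_rot"])
    if start: p=np.array(start[0]); A=down(start[1])
    B=down(th); rv=R.from_matrix(A.T@B).as_rotvec()/n; dp=(np.array(pos)-p)/n
    rows=[]
    for i in range(n):
        l=A@R.from_rotvec(rv*i).as_matrix()
        rows.append(" ".join(f"{v:.2f}" for v in l.T@dp*100)+" "+" ".join(f"{v:.4f}" for v in rv)+f" {grip}")
    for i in range(0,n,5): print("; ".join(rows[i:i+5]))
    print("max step",np.linalg.norm(dp),np.linalg.norm(rv))
def down(th):
    y=np.array([np.cos(th),np.sin(th),0]); z=np.array([0,0,-1.]); return np.c_[np.cross(y,z),y,z]
E
python3 -c "
from h import *
plan([.50,-.14,.27],-.238,10)"
```

```text
4.12 -3.34 -0.48 -0.0002 -0.0001 -0.0952 -1; 4.42 -2.93 -0.48 -0.0002 -0.0001 -0.0952 -1; 4.68 -2.50 -0.48 -0.0002 -0.0001 -0.0952 -1; 4.90 -2.04 -0.48 -0.0002 -0.0001 -0.0952 -1; 5.07 -1.57 -0.48 -0.0002 -0.0001 -0.0952 -1
5.19 -1.08 -0.48 -0.0002 -0.0001 -0.0952 -1; 5.27 -0.58 -0.48 -0.0002 -0.0001 -0.0952 -1; 5.30 -0.08 -0.48 -0.0002 -0.0001 -0.0952 -1; 5.29 0.43 -0.48 -0.0002 -0.0001 -0.0952 -1; 5.22 0.93 -0.48 -0.0002 -0.0001 -0.0952 -1
max step 0.053255762292455266 0.09519857484840923
```

Request:
jog_arm(rows="4.1 -3.3 -0.5 0 0 -0.095 -1; 4.4 -2.9 -0.5 0 0 -0.095 -1; 4.7 -2.5 -0.5 0 0 -0.095 -1; 4.9 -2 -0.5 0 0 -0.095 -1; 5.1 -1.6 -0.5 0 0 -0.095 -1")

```text
time: 0.72
position: [0.3718, -0.3707, 0.2474]
tool_rot: [-2.856, -1.308, 0.0]
ft_force: [0.1, 0.0, 0.4]
grip_width: 1.001
grip_force: 0.0
```

Request:
jog_arm(rows="5.2 -1.1 -0.5 0 0 -0.095 -1; 5.3 -0.6 -0.5 0 0 -0.095 -1; 5.3 -0.1 -0.5 0 0 -0.095 -1; 5.3 0.4 -0.5 0 0 -0.095 -1; 5.2 0.9 -0.5 0 0 -0.095 -1")

```text
time: 1.35
position: [0.5004, -0.1388, 0.2725]
tool_rot: [2.468, 1.943, -0.001]
ft_force: [0.3, -0.5, -0.6]
grip_width: 0.995
grip_force: 0.0
```

Request:
jog_arm(rows="0 0 0 0 0 0 -1; 0 0 0 0 0 0 -1")

```text
time: 1.6
position: [0.4996, -0.1409, 0.2721]
tool_rot: [-2.472, -1.939, 0.002]
ft_force: [0.3, -1.3, 1.2]
grip_width: 1.004
grip_force: 0.0
```

```bash
python3 - <<'E'
from h import *
import pickle
d=imaging.get_image("wrist"); s=ctrl.get_state(); pickle.dump(d,open("w1.pkl","wb"))
print(s["position"],s["tool_rot"],s["joint_positions"],s["ft_force"],d["vertical_fov"],d["origin"])
im=d["img"].copy()
o=np.array([.5187,-.1468,0]);a=-.238;c,s_=np.cos(a),np.sin(a)
W=lambda x,y,z:o+np.array([c*x-s_*y,s_*x+c*y,z])
def line(P,col):
    q=[tuple(int(v) for v in proj(d,W(*p),True)*1.25) for p in P]
    for u,v in zip(q,q[1:]): cv2.line(im,u,v,col,1)
im=cv2.resize(im,None,fx=1.25,fy=1.25,interpolation=cv2.INTER_CUBIC)
for z,t in((.008,(0,255,0)),(.038,(0,0,255))):
    for y in(.088,-.088): line([(x,y,z) for x in np.linspace(0,.15,8)],t)
line([(-.075,y,.008) for y in np.linspace(-.1,.1,10)],(0,255,0))
line([(.15,y,.008) for y in np.linspace(-.1,.1,10)],(0,255,0))
for y in(.066,.082): line([(0,y,.054),(.074,y,.01)],(255,0,255))
cv2.imwrite("pics/w1.png",im)
E
```

```text
[ 0.49933104 -0.14162746  0.27203855] [-2.47307580e+00 -1.93679867e+00  1.87604745e-03] [ 0.74164885  0.04646389 -0.53103581  1.67907261  0.02447099  1.42353867
 -0.03455987] [ 0.29968455 -0.95984999 -0.22861165] 65.70646984690485 [ 0.51579133 -0.0723209   0.43365374]
```

View pics/w1.png

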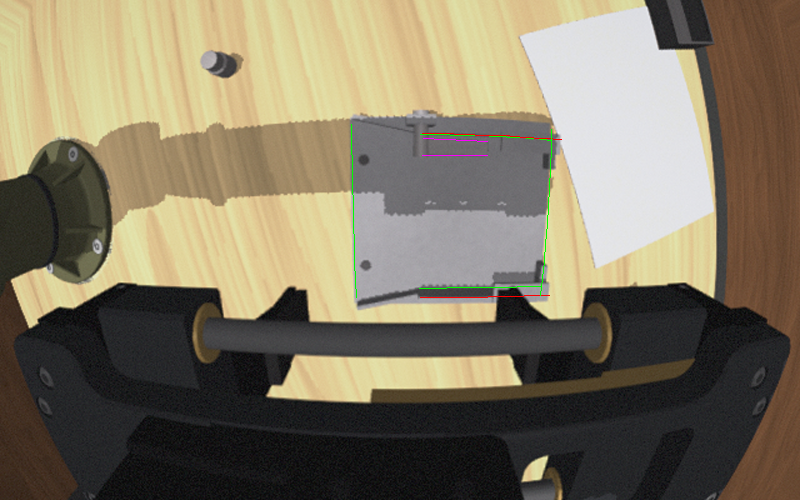

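The wrist view shows the rack's front edge at column ~352, its back edge at ~548, the lane walls at rows ~125 and ~292, and the catch at (450,147). The overlay agrees to about 2–3 px. I'll take one enlarged crop to correct it.

```bash
python3 - <<'E'
from h import *
import pickle
d=pickle.load(open("w1.pkl","rb"))
im=cv2.resize(d["img"][80:250,270:460],None,fx=3.5*1.2,fy=3.5,interpolation=cv2.INTER_CUBIC) if 0 else cv2.resize(d["img"][82:252,270:460],None,fx=3.5,fy=3.5,interpolation=cv2.INTER_CUBIC)
cv2.imwrite("pics/w1c.png",im)
o=np.array([.5187,-.1468,0]);a=-.238;c,s_=np.cos(a),np.sin(a)
W=lambda x,y,z:o+np.array([c*x-s_*y,s_*x+c*y,z])
for n,p in dict(wL0=(0,.088,.038),wR0=(0,-.088,.008),wR80=(.08,-.088,.008),wR80t=(.08,-.088,.038),fl=(-.07,.105,.026),fr=(-.07,-.105,.026),stopR=(.142,-.055,.028),stopL=(.142,.055,.028),frontL=(-.075,.08,.008),frontR=(-.075,-.08,.008),lipL=(.084,.072,.04),lipR=(.084,-.072,.04)).items():
    print(n,((proj(d,W(*p),True)-[270,82]+.5)*3.5-.5).round())
E
```

```text
wL0 [238.  88.]
wR0 [231. 521.]
wR80 [418. 519.]
wR80t [434. 546.]
fl [48. 46.]
fr [ 62. 575.]
stopR [578. 458.]
stopL [598. 188.]
frontL [ 42. 113.]
frontR [ 52. 503.]
lipL [466. 138.]
lipR [447. 510.]
```

View pics/w1c.png

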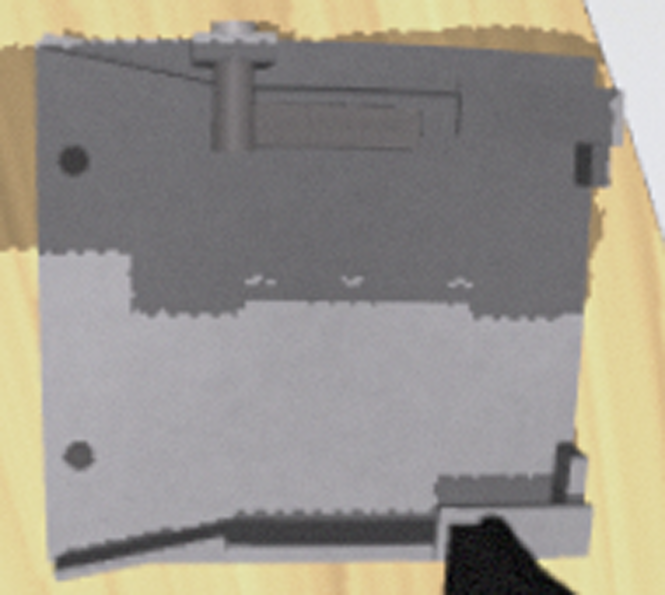

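```bash
python3 -c "
from h import *
plan([.610,.2577,.14],-.203,10)"
```

```text
4.14 0.12 1.32 -0.0001 0.0001 -0.0039 -1; 4.14 0.13 1.32 -0.0001 0.0001 -0.0039 -1; 4.14 0.15 1.32 -0.0001 0.0001 -0.0039 -1; 4.14 0.17 1.32 -0.0001 0.0001 -0.0039 -1; 4.14 0.18 1.32 -0.0001 0.0001 -0.0039 -1
4.14 0.20 1.32 -0.0001 0.0001 -0.0039 -1; 4.14 0.21 1.32 -0.0001 0.0001 -0.0039 -1; 4.14 0.23 1.32 -0.0001 0.0001 -0.0039 -1; 4.14 0.25 1.32 -0.0001 0.0001 -0.0039 -1; 4.14 0.26 1.32 -0.0001 0.0001 -0.0039 -1
max step 0.04349071415663677 0.0039048090900913298
```

Request:
jog_arm(rows="4.14 0.12 1.3 0 0 -0.004 -1; 4.14 0.13 1.3 0 0 -0.004 -1; 4.14 0.15 1.3 0 0 -0.004 -1; 4.14 0.17 1.3 0 0 -0.004 -1; 4.14 0.18 1.3 0 0 -0.004 -1")

```text
time: 2.28
position: [0.5551, 0.0582, 0.2068]
tool_rot: [2.455, 1.959, -0.002]
ft_force: [0.3, 0.9, -0.1]
grip_width: 1.002
grip_force: 0.0
```

Request:
jog_arm(rows="4.14 0.2 1.3 0 0 -0.004 -1; 4.14 0.21 1.3 0 0 -0.004 -1; 4.14 0.23 1.3 0 0 -0.004 -1; 4.14 0.25 1.3 0 0 -0.004 -1; 4.14 0.26 1.3 0 0 -0.004 -1")

```text
time: 2.9
position: [0.6109, 0.2578, 0.1413]
tool_rot: [2.435, 1.983, -0.002]
ft_force: [-0.1, -0.4, -0.1]
grip_width: 1.004
grip_force: 0.0
```

Request:
jog_arm(rows="0 0 0 0 0 0 -1; 0 0 0 0 0 0 -1")

```text
time: 3.15
position: [0.6102, 0.2571, 0.1418]
tool_rot: [2.434, 1.985, -0.003]
ft_force: [0.3, -1.6, 0.8]
grip_width: 0.998
grip_force: 0.0
```

```bash
python3 - <<'E'
from h import *
import pickle
d=imaging.get_image("wrist"); s=ctrl.get_state(); pickle.dump(d,open("w2.pkl","wb"))
print(s["position"],rot(s["tool_rot"])[:,1],s["joint_positions"])
im=cv2.resize(d["img"][100:360,160:480],None,fx=2.3,fy=2.3,interpolation=cv2.INTER_CUBIC)
a=-.203;c,s_=np.cos(a),np.sin(a)
for x,y,z in[(.02,.08,.018),(-.02,.08,.018),(.02,-.08,.018),(-.02,-.08,.018),(.02,.022,.06),(-.02,.022,.06),(.02,-.022,.06),(-.02,-.022,.06)]:
    p=np.array([.6101+c*x-s_*y,.2577+s_*x+c*y,z]); q=(proj(d,p,True)-[160,100]+.5)*2.3-.5
    cv2.circle(im,tuple(int(v) for v in q.round()),2,(0,0,255),-1); print(q.round())
cv2.imwrite("pics/w2.png",im)
E
```

```text
[0.61051655 0.25666669 0.1423403 ] [ 9.79435608e-01 -2.01756431e-01  4.82821549e-04] [ 0.10383764  0.49403456 -0.73448123  1.49742126  0.33968205  1.28134175
 -0.8718504 ]
[424.  20.]
[323.  20.]
[417. 389.]
[328. 389.]
[431. 184.]
[316. 184.]
[428. 302.]
[318. 302.]
```

View pics/w2.png

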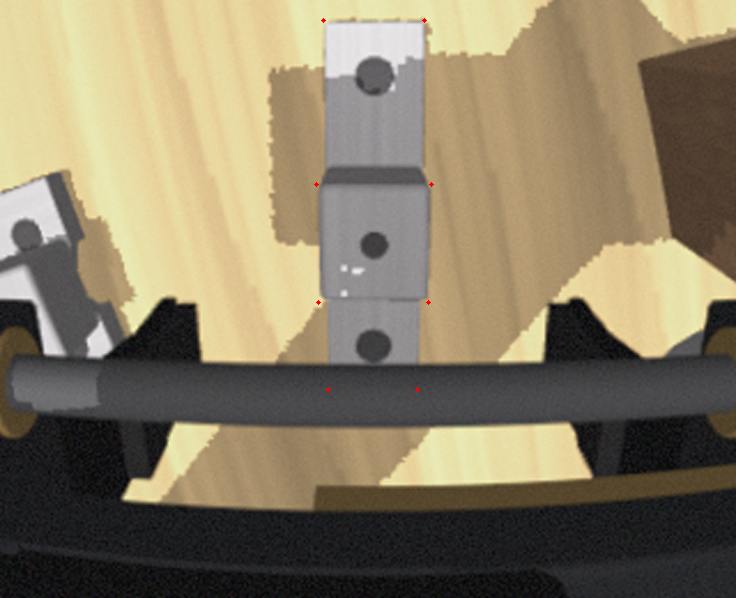

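The cap sits at (374,245) in the crop, square between the fingers and within 1 mm of the estimate. It has wide ears with no yellow, while the narrow cap lies off to the left. I'll descend and grip.

Request:
jog_arm(rows="0.1 0 3 0 0 0 -1; 0 0 3 0 0 0 -1; 0 0 2.5 0 0 0 -1; 0 0 1.8 0 0 0 -1; 0 0 0.8 0 0 0 -1")

```text
time: 3.82
position: [0.6101, 0.2588, 0.0309]
tool_rot: [2.433, 1.986, -0.002]
ft_force: [0.9, -0.7, -0.3]
grip_width: 1.0
grip_force: 0.0
```

Request:
jog_arm(rows="0 0 0 0 0 0 -1; 0 0 0 0 0 0 1; 0 0 0 0 0 0 1; 0 0 0 0 0 0 1; 0 0 0 0 0 0 1", force=45)

```text
time: 4.45
position: [0.61, 0.2604, 0.0317]
tool_rot: [2.432, 1.989, 0.0]
ft_force: [-0.4, -0.3, -0.2]
grip_width: 0.631
grip_force: 0.0
```

Request:
jog_arm(rows="0 0 0 0 0 0 1; 0 0 0 0 0 0 1; 0 0 0 0 0 0 1")

```text
time: 4.82
position: [0.6103, 0.2603, 0.0316]
tool_rot: [2.432, 1.988, 0.001]
ft_force: [0.5, -0.2, 0.8]
grip_width: 0.455
grip_force: 45.0
```

Request:
jog_arm(rows="0 0 -1 0 0 0 1; 0 0 -3 0 0 0 1; 0 0 -4 0 0 0 1; 0 0 -4 0 0 0 1; 0 0 0 0 0 0 1")

```text
time: 5.45
position: [0.6114, 0.2619, 0.1554]
tool_rot: [2.431, 1.988, 0.01]
ft_force: [0.7, 0.0, -3.9]
grip_width: 0.455
grip_force: 45.0
```

```bash
python3 -c "
from h import *
s=ctrl.get_state();print(s['position'],s['ft_force'],s['grip_force'],s['grip_width'])
plan([.4715,-.1351,.15],-.230,10,1)"
```

```text
[0.61138661 0.26186283 0.15537457] [ 0.74640238  0.00490053 -3.91525053] 44.98907829634845 0.4553581388021039
-4.17 -0.58 0.04 0.0005 -0.0004 0.0030 1; -4.17 -0.57 0.04 0.0005 -0.0004 0.0030 1; -4.17 -0.56 0.04 0.0005 -0.0004 0.0030 1; -4.17 -0.55 0.04 0.0005 -0.0004 0.0030 1; -4.18 -0.53 0.04 0.0005 -0.0004 0.0030 1
-4.18 -0.52 0.04 0.0005 -0.0004 0.0030 1; -4.18 -0.51 0.05 0.0005 -0.0004 0.0030 1; -4.18 -0.50 0.05 0.0005 -0.0004 0.0030 1; -4.18 -0.48 0.05 0.0005 -0.0004 0.0030 1; -4.18 -0.47 0.05 0.0005 -0.0004 0.0030 1
max step 0.04209235532048914 0.0030906450700845215
```

Request:
jog_arm(rows="-4.2 -0.6 0 0 0 0.003 1; -4.2 -0.6 0 0 0 0.003 1; -4.2 -0.6 0 0 0 0.003 1; -4.2 -0.55 0 0 0 0.003 1; -4.2 -0.5 0 0 0 0.003 1")

```text
time: 6.08
position: [0.5369, 0.059, 0.1495]
tool_rot: [-2.446, -1.969, 0.004]
ft_force: [0.5, -0.5, -3.1]
grip_width: 0.456
grip_force: 45.0
```

Request:
jog_arm(rows="-4.2 -0.5 0 0 0 0.003 1; -4.2 -0.5 0 0 0 0.003 1; -4.2 -0.5 0 0 0 0.003 1; -4.2 -0.5 0 0 0 0.003 1; -4.1 -0.5 0 0 0 0.003 1")

```text
time: 6.7
position: [0.4667, -0.1388, 0.1498]
tool_rot: [-2.46, -1.95, 0.003]
ft_force: [1.0, -0.0, -3.7]
grip_width: 0.457
grip_force: 45.0
```

Request:
jog_arm(rows="0 0 0 0 0 0 1; 0 0 0 0 0 0 1; 0 0 0 0 0 0 1")

```text
time: 7.08
position: [0.4688, -0.1364, 0.1509]
tool_rot: [-2.459, -1.954, 0.0]
ft_force: [0.2, -0.1, -4.1]
grip_width: 0.456
grip_force: 45.0
```

```bash
python3 - <<'E'
from h import *
import pickle
d=imaging.get_image("wrist"); s=ctrl.get_state(); pickle.dump(d,open("w3.pkl","wb"))
print(s["position"],rot(s["tool_rot"]).round(4),s["joint_positions"],s["ft_force"])
im=cv2.resize(d["img"][60:380,120:520],None,fx=2,fy=1.85,interpolation=cv2.INTER_CUBIC)
k=np.array([2,1.85])
def mark(o,a,P,col):
    c,s_=np.cos(a),np.sin(a)
    for x,y,z in P:
        p=np.array([o[0]+c*x-s_*y,o[1]+s_*x+c*y,z]); q=(proj(d,p,True)-[120,60])*k
        cv2.circle(im,tuple(int(v) for v in q.round()),2,col,-1); print(q.round())
t=s["position"]; zb=t[2]-.0316; Rt=rot(s["tool_rot"]); th=np.arctan2(Rt[1,1],Rt[0,1])
mark(t,th,[(.02,.08,zb+.018),(-.02,.08,zb+.018),(.02,.022,zb+.06),(-.02,.022,zb+.06)],(0,0,255)); print()
mark([.5173,-.1458],-.23,[(0,.088,.038),(-.07,.105,.026),(.074,.066,.01),(0,-.088,.008),(-.07,-.105,.026),(-.075,-.05,.008),(-.075,.05,.008),(.084,.072,.04),(.15,.05,.008)],(0,255,0))
cv2.imwrite("pics/w3.png",im)
E
```

```text
[ 0.46894152 -0.13653744  0.15112036] [[ 2.258e-01  9.742e-01 -6.000e-04]
 [ 9.742e-01 -2.258e-01  5.000e-04]
 [ 4.000e-04 -7.000e-04 -1.000e+00]] [ 0.80260163  0.05709788 -0.58632456  1.91620626  0.03377313  1.17874593
 -0.023641  ] [-0.31393542  0.24487892 -2.61969297]
[477.  80.]
[334.  80.]
[493. 310.]
[319. 310.]

[517.  72.]
[360.  38.]
[647. 123.]
[493. 382.]
[365. 422.]
[355. 323.]
[352. 145.]
[690. 115.]
[765. 160.]
```

View pics/w3.png

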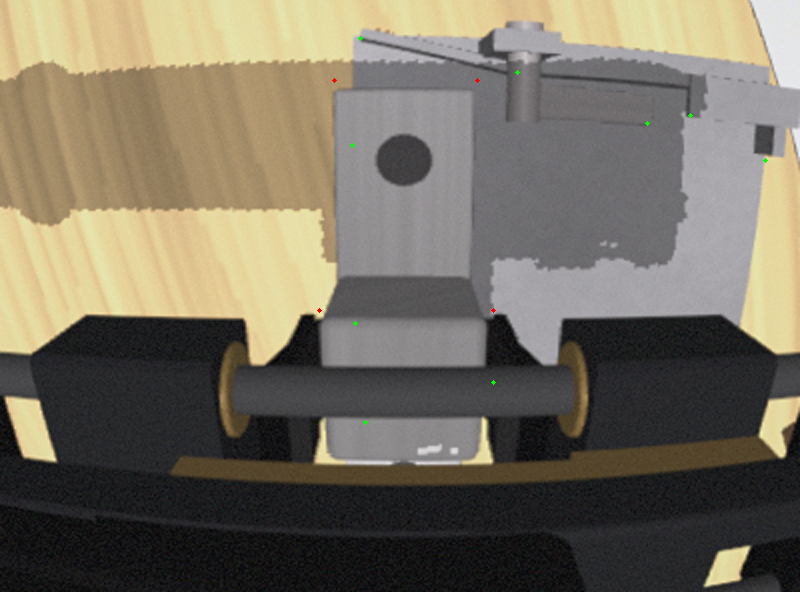

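The cap's ear end is at row 90, 10 px lower than predicted, so the cap sits about 2.6 mm toward rack −y in the grip. The rack marks agree. I'll centre the cap and lower it.

Request:
jog_arm(rows="0.45 0.2 2 0 0 0.002 1; 0 0 2.5 0 0 0 1; 0 0 2.5 0 0 0 1; 0 0 2 0 0 0 1; 0 0 1 0 0 0 1")

```text
time: 7.75
position: [0.4714, -0.1329, 0.0504]
tool_rot: [-2.461, -1.95, 0.001]
ft_force: [-0.1, 0.3, -3.8]
grip_width: 0.455
grip_force: 45.0
```

Request:
jog_arm(rows="0 0 0.2 0 0 0 1; 0 0 0.1 0 0 0 1; 0 0 0 0 0 0 1; 0 0 0 0 0 0 1")

```text
time: 8.25
position: [0.4722, -0.1341, 0.0491]
tool_rot: [2.463, 1.949, 0.001]
ft_force: [-0.5, -1.2, -3.8]
grip_width: 0.461
grip_force: 45.0
```

```bash
python3 -c "
from h import *
s=ctrl.get_state();print(s['position'],s['ft_force'],s['torque'],rot(s['tool_rot']).round(4))"
```

```text
[ 0.47224097 -0.13414052  0.04908571] [-0.46240966 -1.22694747 -3.79506215] [-0.03798279 -0.07511925 -0.05140891] [[ 2.300e-01  9.732e-01  9.000e-04]
 [ 9.732e-01 -2.300e-01 -6.000e-04]
 [-4.000e-04  1.000e-03 -1.000e+00]]
```

Request:
jog_arm(rows="0.1 0 0.4 0 0 0 1; 0 0 0.2 0 0 0 1; 0 0 0.1 0 0 0 1; 0 0 0 0 0 0 1; 0 0 0 0 0 0 1")

```text
time: 8.88
position: [0.4721, -0.133, 0.0416]
tool_rot: [2.464, 1.949, 0.0]
ft_force: [-0.4, 0.5, -3.3]
grip_width: 0.456
grip_force: 45.0
```

Request:
jog_arm(rows="0 0 0.1 0 0 0 1; 0 0 0 0 0 0 1; 0 0 0 0 0 0 1")

```text
time: 9.25
position: [0.4721, -0.133, 0.0406]
tool_rot: [2.464, 1.949, -0.0]
ft_force: [0.5, 0.2, -3.7]
grip_width: 0.452
grip_force: 45.0
```

Request:
jog_arm(rows="0 0 0.1 0 0 0 1; 0 0 0 0 0 0 1; 0 0 0 0 0 0 1")

```text
time: 9.62
position: [0.4721, -0.133, 0.0395]
tool_rot: [2.464, 1.949, -0.0]
ft_force: [-0.7, -0.2, -3.7]
grip_width: 0.457
grip_force: 45.0
```

Request:
jog_arm(rows="0 0 0.05 0 0 0 1; 0 0 0 0 0 0 1; 0 0 0.05 0 0 0 1; 0 0 0 0 0 0 1")

```text
time: 10.12
position: [0.4721, -0.133, 0.0395]
tool_rot: [2.464, 1.949, -0.001]
ft_force: [-3.6, 0.8, 7.9]
grip_width: 0.455
grip_force: 45.0
```

Request:
jog_arm(rows="0 0 0.05 0 0 0 1; 0 0 0 0 0 0 1; 0 0 0.05 0 0 0 1; 0 0 0 0 0 0 1")

```text
time: 10.62
position: [0.4721, -0.133, 0.0394]
tool_rot: [2.463, 1.949, -0.002]
ft_force: [-6.5, 1.6, 16.0]
grip_width: 0.456
grip_force: 45.0
```

Request:
jog_arm(rows="0 0 -0.18 0 0 0 1; 0 0 0 0 0 0 1; 0 0.3 0 0 0 0 1; 0 0.7 0 0 0 0 1; 0 0.7 0 0 0 0 1")

```text
time: 11.25
position: [0.4878, -0.1368, 0.0395]
tool_rot: [-2.463, -1.948, 0.003]
ft_force: [-4.8, 1.6, 6.9]
grip_width: 0.456
grip_force: 45.0
```

Request:
jog_arm(rows="0 0.8 0 0 0 0 1; 0 0.8 0 0 0 0 1; 0 0.7 0 0 0 0 1; 0 0.5 0 0 0 0 1; 0 0 0 0 0 0 1")

```text
time: 11.88
position: [0.516, -0.1434, 0.0395]
tool_rot: [-2.463, -1.949, 0.0]
ft_force: [-2.5, -0.4, 3.7]
grip_width: 0.454
grip_force: 45.0
```

```bash
cat >> h.py <<'E'
def rackpos():
    s=ctrl.get_state();A=down(-.23);t=s['position']-np.array([.5173,-.1458,0]);T=rot(s['tool_rot'])
    print('rack x,y,z',t@A[:,1],t@A[:,0],t[2],'th',np.arctan2(T[1,1],T[0,1]),T[:,2].round(4),'F',s['ft_force']@A,'M',s['torque']@A)
E
python3 -c "
from h import *
rackpos()"
```

```text
rack x,y,z -0.001807756499692008 0.0020419422293635687 0.039483572737263724 th -0.23207495293354963 [-4.e-04  0.e+00 -1.e+00] F [-0.90405164 -2.32239252 -3.66239675] M [0.61409845 0.01673373 0.05450002]
```

Request:
jog_arm(rows="0 0.4 -0.05 0 0 0 1; 0 0.6 0 0 0 0 1; 0 0.6 0 0 0 0 1; 0 0.6 0 0 0 0 1; 0 0.6 0 0 0 0 1")

```text
time: 12.5
position: [0.5434, -0.1498, 0.0395]
tool_rot: [-2.463, -1.949, 0.0]
ft_force: [-2.9, 0.7, -1.0]
grip_width: 0.458
grip_force: 45.0
```

Request:
jog_arm(rows="0 0.6 0 0 0 0 1; 0 0.6 0 0 0 0 1; 0 0.6 0 0 0 0 1; 0 0.5 0 0 0 0 1; 0 0.3 0 0 0 0 1")

```text
time: 13.12
position: [0.5688, -0.1558, 0.0398]
tool_rot: [2.464, 1.949, 0.0]
ft_force: [-0.0, -0.0, -3.8]
grip_width: 0.454
grip_force: 45.0
```

```bash
python3 - <<'E'
from h import *
rackpos()
d=imaging.get_image("wrist")
cv2.imwrite("pics/w4.png",cv2.resize(d["img"][60:380,120:520],None,fx=2,fy=1.85,interpolation=cv2.INTER_CUBIC))
E
```

```text
rack x,y,z 0.052415826480610814 0.001960522719562166 0.03975160042169648 th -0.2319988524661593 [ 1.e-04 -0.e+00 -1.e+00] F [-0.01295389 -0.01445589  3.80556448] M [ 0.07678003 -0.00329376 -0.02227599]
```

View pics/w4.png

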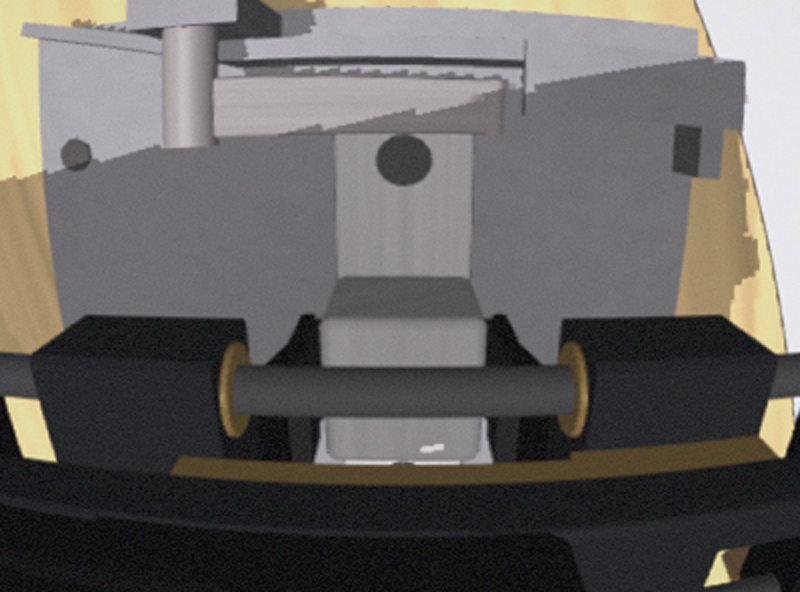

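The catch arm (215–500, row 105) is riding on the cap's ear and the cap is square in the lane. I'll continue in to about x = 0.112.

Request:
jog_arm(rows="0 0.4 0 0 0 0 1; 0 0.6 0 0 0 0 1; 0 0.6 0 0 0 0 1; 0 0.6 0 0 0 0 1; 0 0.6 0 0 0 0 1")

```text
time: 13.8
position: [0.5961, -0.1623, 0.0398]
tool_rot: [2.464, 1.949, 0.0]
ft_force: [-0.3, -0.0, -3.5]
grip_width: 0.456
grip_force: 45.0
```

Request:
jog_arm(rows="0 0.6 0 0 0 0 1; 0 0.6 0 0 0 0 1; 0 0.6 0 0 0 0 1; 0 0.6 0 0 0 0 1; 0 0.5 0 0 0 0 1")

```text
time: 14.42
position: [0.6244, -0.169, 0.0399]
tool_rot: [2.463, 1.949, 0.0]
ft_force: [-0.9, 0.1, -4.5]
grip_width: 0.453
grip_force: 45.0
```

Request:
jog_arm(rows="0 0.3 0 0 0 0 1; 0 0 0 0 0 0 1; 0 0 0 0 0 0 1; 0 0 0 0 0 0 1")

```text
time: 14.92
position: [0.6266, -0.1695, 0.0398]
tool_rot: [-2.464, -1.949, 0.0]
ft_force: [0.5, 0.2, -3.3]
grip_width: 0.455
grip_force: 45.0
```

```bash
python3 - <<'E'
from h import *
rackpos()
d=imaging.get_image("wrist")
cv2.imwrite("pics/w5.png",cv2.resize(d["img"][60:380,120:520],None,fx=2,fy=1.85,interpolation=cv2.INTER_CUBIC))
E
```

```text
rack x,y,z 0.11184732998882371 0.0018514462615951827 0.03981451865649288 th -0.2319360414867701 [-2.e-04 -1.e-04 -1.e+00] F [0.3528089  0.46767163 3.26254812] M [-0.11617394 -0.03592385 -0.02506374]
```

View pics/w5.png

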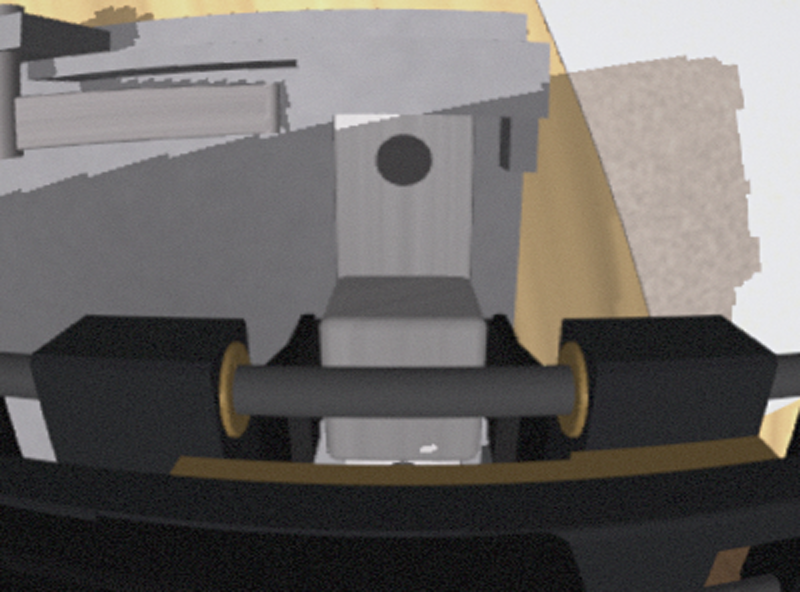

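The catch has dropped: its tip at (280,108) is clear of the cap's rear edge at column 335. The cap is also free of the stop at column 500. I'll lower the last fraction of a millimetre, release and lift.

Request:
jog_arm(rows="0 0 0.05 0 0 0 1; 0 0 0 0 0 0 1; 0 0 0.03 0 0 0 1; 0 0 0 0 0 0 1")

```text
time: 15.48
position: [0.6269, -0.1695, 0.0396]
tool_rot: [2.463, 1.949, -0.0]
ft_force: [-2.3, -0.6, 1.2]
grip_width: 0.457
grip_force: 45.0
```

Request:
jog_arm(rows="0 0 0 0 0 0 0; 0 0 0 0 0 0 -0.5; 0 0 0 0 0 0 -0.7; 0 0 0 0 0 0 -0.7; 0 0 0 0 0 0 -0.7")

```text
time: 16.1
position: [0.6269, -0.1695, 0.039]
tool_rot: [2.464, 1.949, 0.0]
ft_force: [-0.4, -0.8, -0.2]
grip_width: 0.825
grip_force: 0.0
```

Request:
jog_arm(rows="0 0 0 0 0 0 -0.7; 0 0 0 0 0 0 -0.7; 0 0 0 0 0 0 -0.7")

```text
time: 16.48
position: [0.6268, -0.1695, 0.039]
tool_rot: [2.464, 1.949, -0.0]
ft_force: [-0.4, -0.5, -0.2]
grip_width: 0.849
grip_force: 0.0
```

Request:
jog_arm(rows="0 0 -1 0 0 0 -0.7; 0 0 -2.5 0 0 0 -0.7; 0 0 -3 0 0 0 -0.7; 0 0 -3 0 0 0 -0.7; 0 0 -3 0 0 0 -0.7")

```text
time: 17.1
position: [0.627, -0.1695, 0.1659]
tool_rot: [2.463, 1.949, 0.001]
ft_force: [0.8, -0.4, -0.5]
grip_width: 0.853
grip_force: 0.0
```

Request:
jog_arm(rows="-2 -1 -2 0 0 0 -0.7; -2 -1 -1 0 0 0 -0.7; 0 0 0 0 0 0 -0.7; 0 0 0 0 0 0 -0.7")

```text
time: 17.6
position: [0.5985, -0.2028, 0.1939]
tool_rot: [-2.463, -1.95, -0.001]
ft_force: [-0.4, 0.2, 0.5]
grip_width: 0.847
grip_force: 0.0
```

```bash
python3 - <<'E'
from h import *
rackpos()
d=imaging.get_image("wrist")
cv2.imwrite("pics/w6.png",cv2.resize(d["img"][20:340,120:520],None,fx=2,fy=1.85,interpolation=cv2.INTER_CUBIC))
E
```

```text
rack x,y,z 0.09204328329301942 -0.03698063844655897 0.1939449803402538 th -0.2312938944922929 [ 3.e-04  7.e-04 -1.e+00] F [ 0.07207553 -0.47505562 -0.45838077] M [-0.10274097  0.0420695   0.00331237]
```

View pics/w6.png

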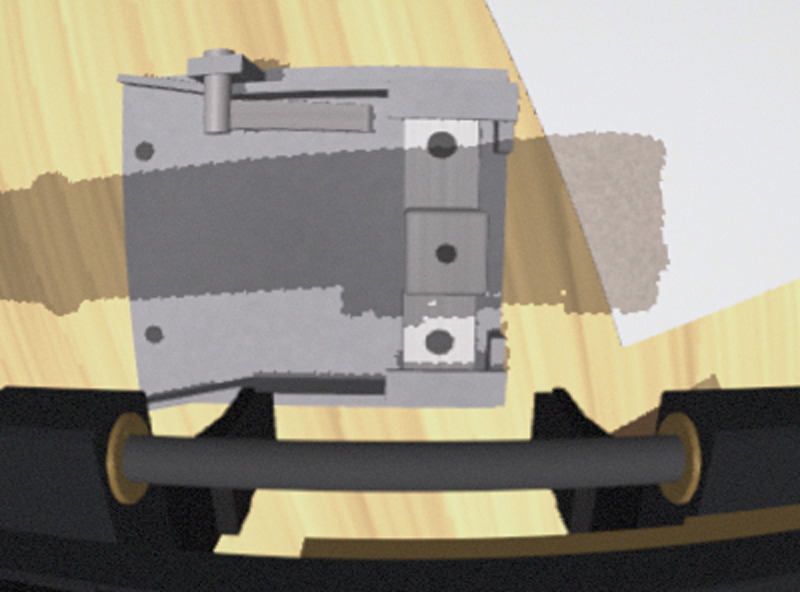

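The cap (hump at (445,253)) sits square under both lips. The catch tip at (373,118) is down behind it, and the gripper is clear. I'll hand the job in.

```bash
python3 -c "
from h import *
print(ticket.close_job())"
```

```text
the job is handed in; nothing more can be done
None
```

The wide cap is in the rack, flat and square on the floor with the catch dropped behind it. The gripper never touched the catch, the narrower cap was left alone, and I handed the job in at about 17.7 s.

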